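# Snap the charged battery into the pottery wheel

### The arm

A 6-joint arm with a two-finger parallel gripper is mounted at the origin on the work surface. World frame = base frame: x ahead of the robot, y to its left, z up, the work surface at z = 0. Lengths are in m, angles in rad, forces in N, time in s.
With the tool pointing down it reaches from about 0.325 to 0.775 m from the base axis. Payload 5.5 kg.
Tool frame: the origin (TCP) lies between the finger pads; the fingertips stand 8 mm ahead of it and the grasp point (between the pads) lies 11 mm behind it (tcp_to_tips is the distance from the TCP to the fingertips, in m); z points along the fingers, y is the line along which they close (so a half turn about z gives the same grasp; the last joint's range is limited). The gripper opens to 88 mm and grips with 3 to 60 N. Pads are 20 mm wide; open, the fingers measure 115 mm over their backs; the gripper's body (75 mm by 178 mm) begins 61 mm behind the grasp point.
Start: joints at [-1.224, 0.091, 1.231, -0, 1.82, -0.057], TCP at [0.236, -0.552, 0.231] pointing down, gripper open.
Joint ranges: [-2.87, 2.87], [-0.86, 2.18], [0.17, 2.46], [-1.51, 4.65], [0.06, 2.69], [-2.65, 2.65]. Speed limits (rad/s): [2.57, 2.57, 3.01, 3.14, 3.14, 3.14].

### API

Orientations are given as a unit quaternion [w, x, y, z].
In Python, from bench import * gives the robot as it stands. Calls block until the motion is done:
- move_to(position, orientation): joint-space move of the TCP to a pose.
- move_l(position, speed=0.15, orientation=None): straight line of the TCP; orientation=None keeps the orientation; speed is the mean speed in m/s.
- movej(angles): joint-space move.
- gripper_open() and close(): open the fingers fully, or close them until they stop; the grip force is fixed at half the most.
- hold(seconds).
- inverse_kinematics(position, orientation): joint angles nearest the present ones, or None.
- state(): the state.
- get_image(name): name is "side" or "top" or "wrist"; returns a dict with "frame" (420x560x3 uint8, blue, green, red), "depth" (420x560 float32, m along the optical axis (not along the pixel's ray), 0 where there is no reading), "camera_matrix" (3x3 intrinsics, pixels), "view" (4x4, takes a point from world to camera coordinates). Camera axes: x right, y up, looking along -z (the intrinsics and any distortion apply to the point x, -y, -z); pixel columns grow to the right and rows downward; lengths in m; the calibration is good to about 2 mm. The wrist camera is an equidistant fisheye: a pixel r from the principal point sees the ray r / f radians off the axis. A picture is of the moment at which its call begins.
A pose or a line that the arm cannot do raises IKError and nothing moves.
- job_done(): hands the job in, once; it reports no verdict.
The state is a dict: "time": time; "joint_pos": joint angles; "dq": joint speeds; "joint_torque": joint torques, N m; "ee_pos": TCP position; "ee_rot": TCP orientation; "ft_force": force on the tool from outside, world axes, zero at the start; "moment": the same for the moment, N m; "finger_gap": finger opening in m.
Only numpy, scipy, OpenCV 4.12 (cv2) and the standard library are available. Lean on these libraries where they do the work, as an engineer would, in place of code of your own. Each camera call takes 0.05 s, during which the arm holds its last target. There are 200 camera calls.

### The job

Fit the charged battery pack (green bands) into the sloping battery bay of the pottery wheel: hook its tongue under the steel lip at the low end of the bay, then swing the other end down and press it until it snaps in under the sprung catch and the pack lies flat on the bay floor. Leave the pack with the red bands on its charging plate and do not disturb the pots, jar and spatula around.

Things in the scene. Friction and masses are not known exactly. Their poses are not given: they have to be found in the camera images.
- pack_center (a point): Charged battery pack, grey, two green bands, about 0.5 kg, overall 150 x 100 x 65 mm high with handle, lying on a 12 mm high charging plate. Point: its centre, 32.5 mm above its underside. x points from tongue (toe) to round heel, y along the handle, z up. Case: x = -53 to +75 mm, 100 mm wide, flat top 30 mm above the underside, heel end rounded (radius 15 mm) over its thickness.
- pack_handle (a point): Centre of the green-banded pack's black handle bar, 22.5 mm above pack_center (55 mm above the underside), axes as the pack. The bar runs along y in the middle of the pack: 20 mm wide in x, 96 mm long, 20 mm high, with a 15 mm gap below it. Grip it across x, square to the pack's top.
- pack_toe (a point): Tip of the green-banded pack's black tongue, mid-thickness: 75 mm from the middle, 6 mm above the underside. The tongue is 12 mm thick, 80 mm wide, 22 mm long, flush with the underside. Axes as the pack.
- pack_heel (a point): Outermost point of the green-banded pack's round heel: 75 mm from the middle, 15 mm above the underside. Axes as the pack.
- spent_center (a point): Centre of the second pack, the same but with red bands, still charging on its own plate. To be left alone.
- bay: Sloping battery bay of the pottery wheel, fixed. Origin: centre of its flat floor. x points up the slope (16 deg above level) to the robot's left, y across, z square out of the floor. Side walls: inner faces at y = +-53 mm, 16 mm high. High end wall: x = 92 to 100 mm, 20 mm high. A seated pack lies flat on the floor, tongue tip at the low wall (or within 4 mm), its middle at about x = -1 mm.
- lip (a point): Middle of the lower edge of the steel lip, bay axes; at x = -65 mm, 19 mm above the bay floor. The lip is 6 mm thick and overhangs the floor from the low end wall (inner face x = -76.5 mm). The opening is too short for the pack to go in flat: it goes in tongue first, tilted 15 to 25 deg steeper than the bay floor.
- basin (a point): Nearest point of the rim of the wheel's white splash basin (330 mm across, rim 195 mm above the table), 155 mm beyond the bay's origin measured level. Tall obstacle; do not run into it.
- catch (a joint): Sprung catch: steel roller (12 mm across, 44 mm long, along bay y) in a red slide; axis at bay x = 76 mm, 28.8 mm above the floor. 0 = out, at rest; pushed back up to 8 mm along bay x and springs out again (8 N at rest, plus 1.4 N per mm). A pack let down on it stops with its heel about 21 mm high; pressing the heel end down with about 10 to 20 N snaps it in under the roller.
- bowl: Bystander: open terracotta bowl, 110 mm across, 60 mm high. Leave it alone.
- glaze: Bystander: glaze jar, 64 mm across, 90 mm high. Leave it alone.
- mug: Bystander: blue mug, 76 mm across, 90 mm high. Leave it alone.
- rib: Bystander: spatula, 200 mm long, lying flat; origin under its middle. Leave it alone.
Not all that is in view belongs to the job. Leave any turquoise or yellow look-alike of the part that bears pack_center alone.

How it is judged:
By the outcome, as a careful person would: the job done as asked, in the order asked, and still so for the second after the job is handed in, with the robot touching nothing.
It also fails if it takes over 58 s, if anything falls off the work surface, if the arm or the gripper's body presses on something with over 40 N, if the wrist force passes 120 N, or if a joint passes its speed limit or range.

## Working session

There is one attempt and no reset: what is moved stays moved. The work goes in short steps, each a Python script; the robot and the scene stay as the last script left them, time stands still between calls to the robot, and variables do not carry over. Pictures are saved under pics/ and viewed, on a budget of 10 in all, crops included, one or two more only if the job needs it, and the job is handed in when it is done.

```bash
ls; mkdir -p pics
python3 - <<'E'
from bench import *
import cv2,pickle,numpy as np
d={}
for n in("side","top"):
    d[n]=get_image(n); cv2.imwrite(f"pics/{n}0.png",d[n]["frame"])
    print(n,d[n]["camera_matrix"].tolist(),np.round(d[n]["view"],4).tolist(),[k for k in d[n]])
pickle.dump(d,open("d0.pkl","wb"))
print(state())
E
```

```text
pics
side [[530.2683176292315, 0.0, 283.69414992899215], [0.0, 530.2683176292315, 213.62099613506618], [0.0, 0.0, 1.0]] [[0.9551, 0.2959, 0.0148, -0.4333], [-0.2291, 0.7061, 0.67, 0.1336], [0.1878, -0.6433, 0.7422, -1.7888], [0.0, 0.0, 0.0, 1.0]] ['frame', 'depth', 'camera_matrix', 'view']
top [[527.5451816479899, 0.0, 285.31722877149315], [0.0, 527.5451816479899, 211.7359582894158], [0.0, 0.0, 1.0]] [[-0.0229, -0.9994, 0.0244, -0.1551], [0.9925, -0.0198, 0.1203, -0.5066], [-0.1198, 0.027, 0.9924, -1.2593], [0.0, 0.0, 0.0, 1.0]] ['frame', 'depth', 'camera_matrix', 'view']
{'time': 0.1, 'joint_pos': array([-1.22369784e+00,  9.18022140e-02,  1.23176730e+00, -7.22653584e-06,
        1.81979612e+00, -5.67025158e-02]), 'dq': array([-0.00034634, -0.00141236, -0.00396421, -0.00024708, -0.00123106,
        0.00062758]), 'joint_torque': array([ 3.01945249e-03, -4.47854948e+01, -4.07570994e+01,  7.00970669e-02,
        2.84054142e-02, -1.22460056e-04]), 'ee_pos': array([ 0.23565891, -0.5515097 ,  0.22960774]), 'ee_rot': array([-8.76654106e-04,  9.79687030e-01,  2.00530640e-01, -1.31730405e-04]), 'ft_force': array([ 0.77461402, -0.42293446,  0.14463963]), 'moment': array([-0.02596864, -0.00032381,  0.01915282]), 'finger_gap': 0.08780004157985348}
```

View pics/side0.png

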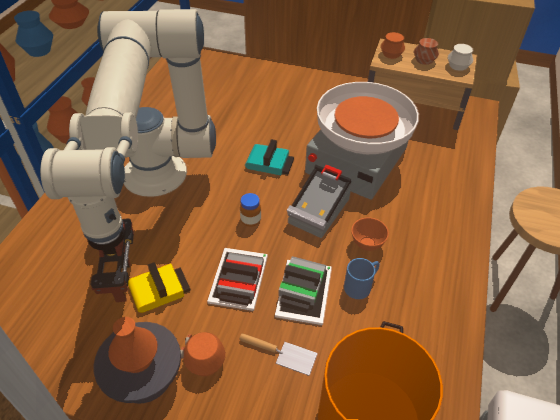

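View pics/top0.png

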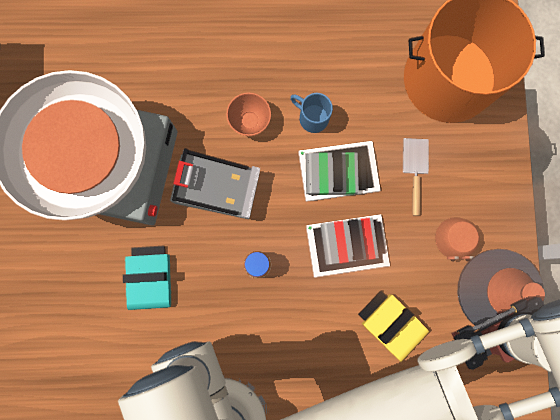

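The side view shows the green pack near (303,282) and the bay near (322,200), with its lip toward the pack and the red catch at (332,173). In the top view the green pack is at (338,172), probably with its tongue to the right at about (365,170). The bay is at (215,182), with the catch at (183,175) and the lip at about (255,190).

```bash
cat > h.py <<'E'
import numpy as np,cv2
def cloud(im):
    K=np.array(im["camera_matrix"]);V=np.array(im["view"]);z=im["depth"]
    v,u=np.mgrid[:z.shape[0],:z.shape[1]]
    c=np.stack([(u-K[0,2])/K[0,0]*z,-(v-K[1,2])/K[1,1]*z,-z],-1)
    w=(c-V[:3,3])@V[:3,:3]
    w[z<=0]=np.nan
    return w
def ray(im,u,v,z):
    K=np.array(im["camera_matrix"]);V=np.array(im["view"])
    d=V[:3,:3].T@np.array([(u-K[0,2])/K[0,0],-(v-K[1,2])/K[1,1],-1]);o=-V[:3,:3].T@V[:3,3]
    return o+d*(z-o[2])/d[2]
E
python3 - <<'E'
import pickle,cv2,numpy as np
from h import *
d=pickle.load(open("d0.pkl","rb"))
T=d["top"];w=cloud(T);f=T["frame"]
hsv=cv2.cvtColor(f,cv2.COLOR_BGR2HSV)
def rect(m,n,reg):
    mm=np.zeros(m.shape,bool);a,b,c,e=reg;mm[b:e,a:c]=m[b:e,a:c];mm&=~np.isnan(w[...,0])
    p=w[mm]
    r=cv2.minAreaRect(p[:,:2].astype(np.float32));print(n,len(p),"med",np.round(np.median(p,0),4),"z",np.round(np.percentile(p[:,2],[5,50,95]),4),"rect",np.round(np.array(r[0]),4),np.round(r[1],4),round(r[2],2))
    return p
H,S,Vv=[hsv[...,i].astype(int) for i in range(3)]
R=(295,135,385,205)
green=(H>45)&(H<75)&(S>100)
rect(green,"green",R)
z=w[...,2]
rect(z>0.058,"handle",R)
rect((z>0.036)&(z<0.047),"casetop",R)
rect((z>0.034),"all>34",R)
rect((z>0.013)&(z<0.026),"tongue?",R)
rect((z>0.005),"plate+",R)
print("table",np.nanmedian(z[290:340,200:300]))
B=(165,140,270,225)
a,b,c,e=B
p=w[b:e,a:c]
# grid print of z along row through the bay
for v in (165,175,185,195,205): print(v,[(u,int(1000*z[v,u])) for u in range(166,268,4)])
big=cv2.hconcat([cv2.resize(f[135:225,160:275],None,fx=4,fy=4,interpolation=cv2.INTER_CUBIC)[:360,:400],cv2.resize(f[130:210,290:390],None,fx=4,fy=4.5,interpolation=cv2.INTER_CUBIC)])
s=d["side"]["frame"]
b2=cv2.hconcat([cv2.resize(s[150:240,275:375],(400,240*1)),cv2.resize(s[250:330,265:345],(400,240))])
cv2.imwrite("pics/crop1.png",cv2.vconcat([big,b2]))
E
```

```text
green 632 med [ 0.5923 -0.2686  0.043 ] z [0.0363 0.043  0.0472] rect [ 0.6018 -0.2729] [0.1279 0.1096] 89.92
handle 373 med [ 0.5965 -0.2919  0.0773] z [0.0654 0.0773 0.0814] rect [ 0.5977 -0.2928] [0.0207 0.0979] 89.16
casetop 1607 med [ 0.5975 -0.2722  0.0426] z [0.038  0.0426 0.046 ] rect [ 0.5985 -0.2825] [0.1277 0.1016] 89.04
all>34 2104 med [ 0.5965 -0.2828  0.0433] z [0.0379 0.0433 0.0789] rect [ 0.5982 -0.2824] [0.1277 0.1021] 89.17
tongue? 811 med [ 0.6105 -0.357   0.0153] z [0.0132 0.0153 0.0249] rect [ 0.6082 -0.3043] [0.1297 0.189 ] 6.78
plate+ 3955 med [ 0.6024 -0.2969  0.0383] z [0.0082 0.0383 0.077 ] rect [ 0.6121 -0.3069] [0.2268 0.1781] 88.59
table 0.000676666436388092
165 [(166, 39), (170, 0), (174, 2), (178, 125), (182, 124), (186, 89), (190, 111), (194, 79), (198, 75), (202, 75), (206, 68), (210, 69), (214, 62), (218, 63), (222, 57), (226, 62), (230, 56), (234, 67), (238, 69), (242, 66), (246, 63), (250, -2), (254, 1), (258, 1), (262, 3), (266, 0)]
175 [(166, 16), (170, -1), (174, -3), (178, 122), (182, 87), (186, 87), (190, 115), (194, 81), (198, 77), (202, 74),
[... 339 characters left out ...]
, 60), (226, 58), (230, 57), (234, 52), (238, 47), (242, 46), (246, 42), (250, 67), (254, 64), (258, 1), (262, 2), (266, -1)]
195 [(166, 4), (170, -2), (174, 108), (178, 86), (182, 83), (186, 80), (190, 76), (194, 78), (198, 71), (202, 76), (206, 72), (210, 66), (214, 61), (218, 58), (222, 62), (226, 60), (230, 54), (234, 50), (238, 47), (242, 44), (246, 66), (250, 62), (254, 12), (258, 1), (262, -3), (266, -2)]
205 [(166, 0), (170, -4), (174, 3), (178, 0), (182, -2), (186, 18), (190, 34), (194, 79), (198, 88), (202, 89), (206, 85), (210, 77), (214, 62), (218, 59), (222, 58), (226, 58), (230, 53), (234, 46), (238, 40), (242, 40), (246, 72), (250, 64), (254, -1), (258, 5), (262, 4), (266, 1)]
```

View pics/crop1.png

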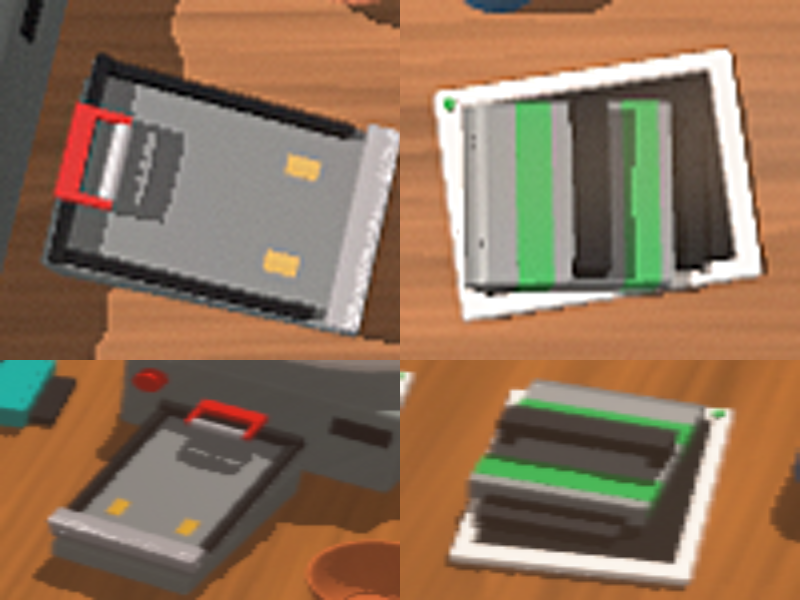

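```bash
cat > m.py <<'E'
import pickle,cv2,numpy as np
from h import *
d=pickle.load(open("d0.pkl","rb"))
for n,poly in (("top",[(200,160),(240,171),(233,205),(192,193)]),("side",[(304,193),(330,206),(339,190),(322,180)])):
    w=cloud(d[n]);f=d[n]["frame"];hsv=cv2.cvtColor(f,cv2.COLOR_BGR2HSV)
    m=np.zeros(f.shape[:2],np.uint8);cv2.fillPoly(m,[np.array(poly)],1)
    p=w[(m>0)&~np.isnan(w[...,0])]
    for _ in range(4):
        c=p.mean(0);nn=np.linalg.svd(p-c)[2][2];nn*=np.sign(nn[2]);r=(p-c)@nn;p=p[np.abs(r)<max(.004,2*r.std())]
    print(n,"n",np.round(nn,4),"slope",np.degrees(np.arccos(nn[2])),"upslope yaw",np.degrees(np.arctan2(-nn[1],-nn[0])),"rms",r.std(),len(p))
    # lip: long edge direction gives bay y
    near=(np.linalg.norm(w[...,:2]-c[:2],axis=2)<0.14)
    h=(w-c)@nn
    lip=near&(h>.017)&(h<.034)&(hsv[...,1]<60)&(hsv[...,2]>90)&(w[...,1]<c[1]-.03)
    lip=cv2.morphologyEx(lip.astype(np.uint8),cv2.MORPH_OPEN,np.ones((2,2)))>0
    # exact pixel->plane (25 mm over floor) casting
    K=d[n]["camera_matrix"];V=np.array(d[n]["view"]);o=-V[:3,:3].T@V[:3,3]
    def cast(v,u,H):
        dd=np.stack([(u-K[0][2])/K[0][0],-(v-K[1][2])/K[1][1],-np.ones(len(u))],-1)@V[:3,:3]
        t=(H-(o-c)@nn)/(dd@nn);return o+dd*t[:,None]
    v,u=np.nonzero(lip);q=cast(v,u,.025);
    q0=cv2.minAreaRect(q[:,:2].astype(np.float32))
    B=cv2.boxPoints(q0);i=np.argmax([np.linalg.norm(B[1]-B[0]),np.linalg.norm(B[2]-B[1])]);e=B[i+1]-B[i]
    yaw=np.degrees(np.arctan2(e[1],e[0]))
    print("lip",len(q),q0,"bay x yaw",(yaw+90)%180, q[:,:].mean(0))
    red=near&((hsv[...,0]<8)|(hsv[...,0]>172))&(hsv[...,1]>150)&(h>.02)
    print("red mean",np.round(w[red].mean(0),4),red.sum())
    # walls: dark, above floor
    yw=np.radians((yaw+90)%180);hx=np.array([np.cos(yw),np.sin(yw),0]);bx=hx-nn*(hx@nn);bx/=np.linalg.norm(bx);by=np.cross(nn,bx)
    dark=near&(hsv[...,2]<60)&(h>.008)&(h<.024)
    P=(w[dark]-c)@np.stack([bx,by]).T
    for s in(1,-1):
        k=P[(s*P[:,1]>.035)&(np.abs(P[:,0])<.06)]
        if len(k)>20:print("wall",s,len(k),"y pct 5/50/95",np.round(np.percentile(k[:,1],[3,50,97])*1e3,1),"skew deg",np.degrees(np.polyfit(k[:,0],k[:,1],1)[0]))
    k=P[(P[:,0]>.06)&(np.abs(P[:,1])<.045)]; 
    if len(k):print("highwall x",np.round(np.percentile(k[:,0],[3,50,97])*1e3,1))
    L=(q-c)@np.stack([bx,by]).T;print("lip x pct",np.round(np.percentile(L[:,0],[2,5,50,95,98])*1e3,1),"y",np.round(np.percentile(L[:,1],[1,99])*1e3,1))
    print("c",c,"bx",bx)
w=cloud(d["side"]);z=w[...,2]
mm=np.zeros(z.shape,bool);mm[250:325,265:340]=True
hsv=cv2.cvtColor(d["side"]["frame"],cv2.COLOR_BGR2HSV)
for nm,lo,hi in(("handle",.066,.09),("case",.037,.047)):
    p=w[mm&(z>lo)&(z<hi)];print("side",nm,len(p),cv2.minAreaRect(p[:,:2].astype(np.float32)),np.median(p,0))
E
python3 m.py
```

```text
top n [-0.0602 -0.2648  0.9624] slope 15.756764176672773 upslope yaw 77.19213489179 rms 0.001975287299007679 1342
lip 432 ((0.5473976135253906, -0.08481736481189728), (0.019852548837661743, 0.12448352575302124), 76.70417785644531) bay x yaw 76.70417 [ 0.54702592 -0.08477847  0.06558682]
red mean [0.587  0.0746 0.1218] 184
wall 1 146 y pct 5/50/95 [59.  62.3 65.4] skew deg 0.09744992194947623
wall -1 147 y pct 5/50/95 [-54.1 -50.9 -48.3] skew deg -0.0003486303353495262
highwall x [86.  89.6 93.6]
lip x pct [-93.6 -92.8 -83.7 -74.3 -73.7] y [-54.3  67.3]
c [ 0.57365841 -0.00139097  0.06421949] bx [0.22197266 0.93647867 0.27154344]
side n [-0.0658 -0.2435  0.9677] slope 14.60778529096778 upslope yaw 74.8838320113915 rms 0.0024542857237034427 433
lip 252 ((0.5519375801086426, -0.08786596357822418), (0.02193194255232811, 0.12419197708368301), 76.14204406738281) bay x yaw 76.142044 [ 0.55223844 -0.08769041  0.06873167]
red mean [0.5848 0.0746 0.1209] 121
wall 1 73 y pct 5/50/95 [53.2 56.9 60.7] skew deg -0.0587825310109393
wall -1 68 y pct 5/50/95 [-59.4 -57.4 -52. ] skew deg 1.3457171788956854
highwall x [60.5 63.2 68.9]
lip x pct [-119.1 -118.2 -108.6  -98.8  -97.8] y [-65.6  55.9]
c [0.57398381 0.0215905  0.07187039] bx [0.23037621 0.93986929 0.25213591]
side handle 311 ((0.5945945978164673, -0.2927173674106598), (0.027331864461302757, 0.09646102786064148), 89.16748046875) [ 0.59425602 -0.29569868  0.0777003 ]
side case 858 ((0.5946581363677979, -0.2845437526702881), (0.12898436188697815, 0.10117284208536148), 89.4718017578125) [ 0.59578065 -0.30564243  0.04339187]
```

```bash
cat >> h.py <<'E'
from scipy.spatial.transform import Rotation as Rn
SGN=-1   # tool y = SGN * pack x
def frame(yaw,slope):           # x axis up-slope, z out
    return Rn.from_euler('ZY',[yaw,-slope],degrees=True).as_matrix()
BAYO=np.array([.5667,-.0085,.0628]);BAYYAW=76.5;SLOPE=16.
PK=np.array([.5968,-.2938,.0445]);PYAW=89.2
def tool(R,c):                  # pack rotation, pack centre -> TCP pose
    z=-R[:,2];y=SGN*R[:,0];x=np.cross(y,z)
    q=Rn.from_matrix(np.stack([x,y,z],1)).as_quat()
    return c+.0115*R[:,2],[q[3],q[0],q[1],q[2]]
def inbay(tipx,h,tilt,yoff=0):  # lower tongue-tip corner at bay (tipx,h) mm, tilt deg rel floor
    Rb=frame(BAYYAW,SLOPE);R=frame(BAYYAW,SLOPE+tilt)
    corner=BAYO+Rb@(np.array([tipx,yoff,h])/1e3)
    return R,corner+R@np.array([.075,0,.0325])
E
python3 - <<'E'
import h,numpy as np
from bench import *
for s in(-1,1):
    h.SGN=s
    for a in [(h.frame(h.PYAW,0),h.PK),(h.frame(h.PYAW,0),h.PK+[0,0,.2]),h.inbay(-57,100,20),h.inbay(-57,1,20),h.inbay(-72,1,20),h.inbay(-76,0,0)]:
        q=inverse_kinematics(*h.tool(*a));print(s,None if q is None else np.round(q,2))
h.SGN=-1
import pickle
out=[]
for a in [(h.frame(h.PYAW,0),h.PK+[0,0,.17]),]:
    move_to(*h.tool(*a)); im=get_image("wrist"); s=state(); out.append((im,s)); print(s["time"],s["ee_pos"],s["ft_force"])
import cv2
cv2.imwrite("pics/w1.png",out[0][0]["frame"]);pickle.dump(out,open("w1.pkl","wb"))
print(out[0][0]["camera_matrix"],out[0][0]["view"])
E
```

```text
-1 [-0.51  0.3   1.31 -0.    1.54  1.08]
-1 [-0.51  0.28  0.97 -0.    1.89  1.08]
-1 [-0.52 -0.    1.45  0.62  1.83  1.41]
-1 [-0.47  0.02  1.6   0.61  1.66  1.35]
-1 [-0.49  0.03  1.6   0.61  1.67  1.33]
-1 [-0.27 -0.02  1.59  0.28  1.58  1.54]
1 [-0.51  0.3   1.31 -0.    1.54 -2.07]
1 [-0.51  0.28  0.97 -0.    1.89 -2.07]
1 [-0.52 -0.    1.45  0.62  1.83 -1.73]
1 [-0.47  0.02  1.6   0.61  1.66 -1.79]
1 [-0.49  0.03  1.6   0.61  1.67 -1.82]
1 [-0.27 -0.02  1.59  0.28  1.58 -1.6 ]
1.7833 [ 0.59618993 -0.29485639  0.22611466] [ 0.03902015 -1.22063941 -0.26734813]
[[325.1922621    0.         279.15514332]
 [  0.         325.1922621  208.19402918]
 [  0.           0.           1.        ]] [[-1.51913198e-02 -9.99884602e-01 -7.94082967e-05 -2.85219408e-01]
 [ 9.61408726e-01 -1.45849340e-02 -2.74737221e-01 -5.45034917e-01]
 [ 2.74704359e-01 -4.24996480e-03  9.61519346e-01 -5.51850012e-01]
 [ 0.00000000e+00  0.00000000e+00  0.00000000e+00  1.00000000e+00]]
```

View pics/w1.png

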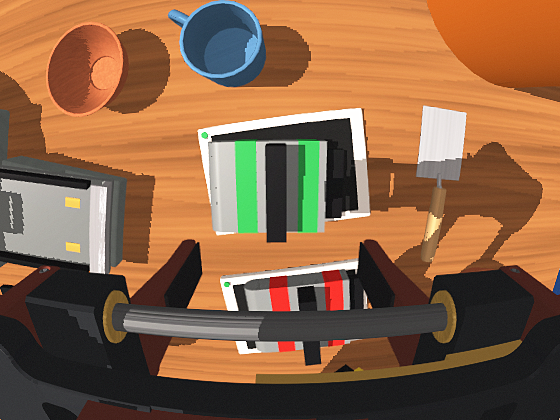

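The wrist view shows the green pack at (268,185), the lip at about (98,225), the red pack behind the gripper and the bowl and mug well clear. I'll refine the pack and bay positions from this one image, then grasp.

```bash
cat >> h.py <<'E'
def fdirs(im,u,v):              # fisheye world rays (unit along axis), origin
    K=np.array(im["camera_matrix"]);V=np.array(im["view"])
    x=(u-K[0,2])/K[0,0];y=(v-K[1,2])/K[1,1];r=np.hypot(x,y)+1e-9
    s=np.tan(r)/r
    return np.stack([x*s,-y*s,-np.ones_like(x*s)],-1)@V[:3,:3],-V[:3,:3].T@V[:3,3]
def fcast(im,mask,p0,n):
    v,u=np.nonzero(mask);dd,o=fdirs(im,u.astype(float),v.astype(float))
    return o+dd*(((p0-o)@n)/(dd@n))[:,None]
def fcloud(im):
    v,u=np.mgrid[:420,:560].astype(float);dd,o=fdirs(im,u,v);z=im["depth"].copy();z[z<=0]=np.nan
    return o+dd*z[...,None]
E
python3 - <<'E'
import pickle,cv2
from h import *
im,s=pickle.load(open("w1.pkl","rb"))[0]
w=fcloud(im);hsv=cv2.cvtColor(im["frame"],cv2.COLOR_BGR2HSV).astype(int);z=w[...,2]
reg=np.zeros(z.shape,bool);reg[110:245,195:370]=1
up=np.array([0,0,1.])
print("table",np.nanmedian(z[110:140,300:400]))
green=reg&(hsv[...,0]>45)&(hsv[...,0]<75)&(hsv[...,1]>100)
for nm,m,hh in(("handle",reg&(z>.07),.077),("case",reg&(z>.037)&(z<.048),.042),("green",green,.042)):
    q=fcast(im,m,up*hh,up);print(nm,m.sum(),cv2.minAreaRect(q[:,:2].astype(np.float32)),np.nanmedian(z[m]))
Rb=frame(BAYYAW,SLOPE);hb=(w-BAYO)@Rb
reg=np.zeros(z.shape,bool);reg[150:285,0:130]=1
lip=reg&(hb[...,2]>.018)&(hb[...,2]<.033)&(hb[...,0]<-.045)&(hb[...,0]>-.1)&(hsv[...,1]<60)&(hsv[...,2]>90)
q=fcast(im,lip,BAYO+.025*Rb[:,2],Rb[:,2]);L=(q-BAYO)@Rb*1e3
print("lip",lip.sum(),np.median((w[lip]-BAYO)@Rb*1e3,0),"x",np.percentile(L[:,0],[1,5,50,95,99]).round(1),"y",np.percentile(L[:,1],[1,5,50,95,99]).round(1),cv2.minAreaRect(L[:,:2].astype(np.float32)))
fl=reg&(abs(hb[...,2])<.008)&(hsv[...,1]<60)&(hsv[...,2]>60)&(hb[...,0]>-.05)&(hb[...,0]<.02)&(abs(hb[...,1])<.045)
print("floor h",fl.sum(),np.median(hb[fl][:,2])*1e3,"lip h",np.median(hb[lip][:,2])*1e3)
dark=reg&(hsv[...,2]<60)&(hb[...,2]>.009)&(hb[...,2]<.023)&(abs(hb[...,1])>.04)&(abs(hb[...,1])<.075)&(hb[...,0]>-.06)
q=fcast(im,dark,BAYO+.016*Rb[:,2],Rb[:,2]);L=(q-BAYO)@Rb*1e3
for sg in(1,-1):
    k=L[sg*L[:,1]>0];print("wall",sg,len(k),np.percentile(k[:,1],[5,50,95]).round(1) if len(k)>5 else "")
E
```

```text
table 0.012179763381808983
handle 2082 ((0.5953285694122314, -0.2974258065223694), (0.17980293929576874, 0.09880281984806061), 89.09027862548828) 0.07784041047390797
case 8595 ((0.5971274971961975, -0.28197917342185974), (0.12404662370681763, 0.10221290588378906), 89.43194580078125) 0.042979633239113746
green 3848 ((0.6034463047981262, -0.29686272144317627), (0.11720022559165955, 0.1637384295463562), 2.213325262069702) 0.043285385516240726
lip 1409 [-71.20827227 -12.60582725  23.80478118] x [-81.3 -80.5 -71.5 -62.4 -61.3] y [-63.3 -59.4 -13.5  40.2  45.2] ((-71.42767333984375, -8.858592987060547), (20.61302947998047, 111.66046142578125), 0.22521841526031494)
floor h 2961 -1.04471381295228 lip h 23.804781179178057
wall 1 446 [49.  52.5 58.6]
wall -1 650 [-62.7 -58.6 -54.7]
```

Run:
```python
import pickle,cv2
from h import *
from bench import *
R=frame(PYAW,0);t,q=tool(R,PK)
def rep(n):
    s=state();print(n,round(s["time"],2),np.round(s["ee_pos"],4),np.round(s["ft_force"],1),np.round(s["moment"],2),round(s["finger_gap"],4))
move_l(t+[0,0,.06],.15,q);rep("hi")
move_l(t,.08,q);rep("at")
close();hold(.2);rep("closed")
move_l(t+[0,0,.02],.05);rep("lift")
move_l(t+[0,0,.17],.15);rep("up")
im=get_image("wrist");cv2.imwrite("pics/w2.png",im["frame"])
# hover over bay, insertion attitude
Rh,ch=inbay(-45,110,20);tp,qq=tool(Rh,ch)
move_to(tp,qq);hold(.3);rep("hover");print(tp)
w=get_image("wrist");s2=get_image("side");t2=get_image("top")
pickle.dump((im,w,s2,t2,state()),open("w2.pkl","wb"))
cv2.imwrite("pics/h2.png",cv2.vconcat([w["frame"][:300],cv2.resize(s2["frame"][60:260,220:460],(560,300),fx=0,fy=0)]) )
```

```text
hi 2.67 [ 0.5972 -0.2942  0.1175] [0.9 0.8 0.6] [ 0.01 -0.01 -0.01] 0.0878
at 3.57 [ 0.5971 -0.294   0.0566] [ 0.8  0.5 -0.5] [ 0.03  0.   -0.02] 0.0878
closed 4.82 [ 0.5968 -0.2935  0.056 ] [-0.9  2.2  0.8] [ 0.44  0.01 -0.03] 0.0198
lift 5.37 [ 0.5969 -0.294   0.0763] [ 0.8  0.6 -5. ] [-0.01  0.02  0.03] 0.02
up 6.52 [ 0.5965 -0.2936  0.2244] [-0.4 -0.3 -3.6] [-0.    0.01 -0.05] 0.0198
hover 7.83 [ 0.5579 -0.0466  0.2357] [-0.6 -0.1 -3.5] [-0.7   0.26 -0.07] 0.0198
[ 0.55765092 -0.04619213  0.23581575]
```

View pics/h2.png

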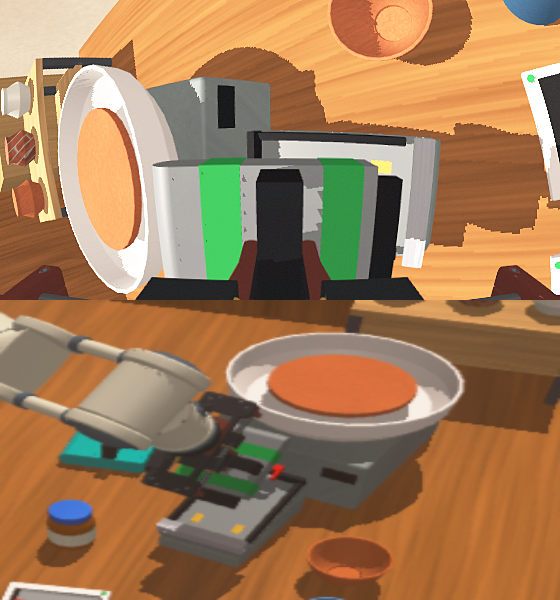

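The pack is held squarely. In the hover image its case spans about (155–400, 160–280), with the lip at about (420,200) and the far side wall along (255–435, 138). I'll measure the pack in the gripper and the bay from this same view.

```bash
cat > m2.py <<'E'
import pickle,cv2
from h import *
im,w,s2,t2,st=pickle.load(open("w2.pkl","rb"))
q=np.array(st["ee_rot"]);Rt=Rn.from_quat(q[[1,2,3,0]]).as_matrix()
Rp=np.stack([SGN*Rt[:,1],np.cross(-Rt[:,2],SGN*Rt[:,1]),-Rt[:,2]],1);c=np.array(st["ee_pos"])-.0115*Rp[:,2]
pct=lambda a:np.percentile(a,[1,5,50,95,99]).round(1)
hs=lambda f:cv2.cvtColor(f,cv2.COLOR_BGR2HSV).astype(int)
for n,I in(("wrist",w),("top",t2),("side",s2)):
    P=((fcloud(I) if n=="wrist" else cloud(I))-c)@Rp*1e3;H=hs(I["frame"])
    g=(H[...,0]>45)&(H[...,0]<75)&(H[...,1]>100)&(np.abs(P).max(-1)<90)
    for nm,m in(("green",g&(abs(P[...,2]+2.5)<6)),("casetop",(abs(P[...,2]+2.5)<5)&(abs(P[...,1])<70)&(P[...,0]>-70)&(P[...,0]<85)&(abs(P[...,0])>15))):
        k=P[m]
        if len(k)>20:print(n,nm,len(k),"x",pct(k[:,0]),"y",pct(k[:,1]),"z",pct(k[:,2]))
Rb=frame(BAYYAW,SLOPE)
H=hs(w["frame"]);W=fcloud(w);hb=(W-BAYO)@Rb
lip=(hb[...,2]>.017)&(hb[...,2]<.034)&(hb[...,0]<-.045)&(hb[...,0]>-.1)&(H[...,1]<60)&(H[...,2]>80)&(abs(hb[...,1])<.08)
def cast(m,h):
    return (fcast(w,m,BAYO+h*Rb[:,2],Rb[:,2])-BAYO)@Rb*1e3
L=cast(lip,.025);print("lip",lip.sum(),"x",pct(L[:,0]),"y",pct(L[:,1]),"h",np.median(hb[lip][:,2])*1e3,cv2.minAreaRect(L[:,:2].astype(np.float32)))
k=L[(L[:,1]<-30)];print("lip far half x",pct(k[:,0]))
dark=(H[...,2]<60)&(hb[...,2]>.009)&(hb[...,2]<.023)&(hb[...,1]<-.04)&(hb[...,1]>-.075)&(hb[...,0]>-.055)&(hb[...,0]<.06)
D=cast(dark,.016);print("wall-",len(D),pct(D[:,1]),"skew",np.degrees(np.polyfit(D[:,0],D[:,1],1)[0]))
fl=(abs(hb[...,2])<.01)&(H[...,1]<60)&(H[...,2]>60)&(hb[...,0]>-.06)&(hb[...,0]<.06)&(hb[...,1]<-.02)&(hb[...,1]>-.047)
print("floor",fl.sum(),np.median(hb[fl][:,2])*1e3)
# all tall
for n,I in(("top",t2),("side",s2)):
    h2=(cloud(I)-BAYO)@Rb;f=(abs(h2[...,2])<.01)&(abs(h2[...,1])<.04)&(h2[...,0]<-.02)&(h2[...,0]>-.055)
    print(n,"floor",f.sum(),np.median(h2[f][:,2])*1e3)
E
python3 m2.py
```

```text
wrist green 8713 x [-44.1 -42.2 -22.7  41.3  43. ] y [-51.1 -49.2 -22.2  10.4  14.9] z [-4.7 -2.4 -1.3 -0.3  0.1]
wrist casetop 17166 x [-51.6 -48.1  25.   65.2  70.3] y [-50.8 -48.9 -22.7  10.9  15.3] z [-5.9 -3.4 -1.6 -0.5 -0. ]
top green 342 x [-44.9 -43.1  29.7  41.7  42.4] y [-48.6 -37.2  28.8  48.3  49.3] z [-6.7 -4.2 -0.7  1.6  2.6]
top casetop 1128 x [-51.8 -44.8  48.   69.8  72.4] y [-49.8 -44.5  16.9  46.8  48.9] z [-6.9 -5.8 -1.5  1.4  2.1]
side green 281 x [-43.3 -41.8 -26.4  40.4  43. ] y [-49.1 -47.9 -19.4  43.8  49.9] z [-6.8 -5.3 -0.6  3.1  3.5]
side casetop 534 x [-52.3 -49.4  21.5  67.9  71.5] y [-49.  -47.3 -20.6  34.9  50.3] z [-6.6 -5.5 -1.1  1.9  2.2]
lip 2659 x [-80.  -79.2 -70.4 -61.6 -60.8] y [-61.8 -57.3  -5.6  53.7  59.6] h 23.822344899925945 ((-70.31726837158203, -0.8736572265625), (20.15981101989746, 124.09583282470703), 0.1269950419664383)
lip far half x [-79.9 -79.2 -70.3 -61.5 -60.7]
wall- 916 [-61.4 -61.  -57.5 -54.1 -53.7] skew 0.03201552297888289
floor 1598 -1.194386859179775
top floor 39 -1.1351578882936333
side floor 234 0.5541624956942667
```

```bash
cat >> h.py <<'E'
BAYYAW=76.65
BAYO=BAYO+frame(BAYYAW,SLOPE)@np.array([.003,-.0005,-.0005])
def rep(n):
    from bench import state
    s=state();Rb=frame(BAYYAW,SLOPE);Rt=Rn.from_quat(np.array(s["ee_rot"])[[1,2,3,0]]).as_matrix()
    Rp=np.stack([SGN*Rt[:,1],np.cross(-Rt[:,2],SGN*Rt[:,1]),-Rt[:,2]],1);c=np.array(s["ee_pos"])-.0115*Rp[:,2]
    tip=(c+Rp@np.array([-.075,0,-.0325])-BAYO)@Rb*1e3
    f=np.array(s["ft_force"])@Rb;px=Rb.T@Rp[:,0]
    print(n,"t",round(s["time"],2),"tip",tip.round(1),"tilt",round(np.degrees(np.arcsin(px[2])),2),"Fbay",f.round(1),"Mbay",(np.array(s["moment"])@Rb).round(2),round(s["finger_gap"],4))
    return f,tip
E
python3 - <<'E'
from h import *
from bench import *
def go(x,h,tilt,v=.1):
    t,q=tool(*inbay(x,h,tilt));move_l(t,v,q)
go(-56,60,20,.15);rep("60")
go(-56,12,20,.08);hold(.15);f0,_=rep("12")
hh=12
while hh>-6:
    hh-=1.5;go(-56,hh,20,.03);hold(.05);f,_=rep("d%.1f"%hh)
    if np.linalg.norm(f-f0)>4:break
E
```

```text
60 t 8.47 tip [-55.8   0.2  60. ] tilt 20.04 Fbay [-2.2  0.2 -3.5] Mbay [ 0.07  0.73 -0.05] 0.02
12 t 9.38 tip [-55.9  -0.5  12.8] tilt 19.99 Fbay [-2.4 -0.4 -4.5] Mbay [0.05 0.66 0.05] 0.0196
d10.5 t 9.68 tip [-56.   -0.   10.6] tilt 20.0 Fbay [-0.8  0.2 -4.1] Mbay [0.02 0.74 0.  ] 0.0199
d9.0 t 9.97 tip [-56.    0.1   8.9] tilt 20.0 Fbay [-1.2  0.5 -4.6] Mbay [ 0.    0.72 -0.04] 0.0199
d7.5 t 10.28 tip [-56.    0.1   7.4] tilt 20.0 Fbay [-1.  -0.1 -4.5] Mbay [ 0.    0.73 -0.03] 0.0198
d6.0 t 10.57 tip [-56.    0.1   5.9] tilt 20.0 Fbay [-1.3  0.2 -4.3] Mbay [ 0.03  0.73 -0.04] 0.0197
d4.5 t 10.88 tip [-56.    0.    4.4] tilt 20.0 Fbay [-2.  -0.  -3.8] Mbay [-0.01  0.74  0.09] 0.0198
d3.0 t 11.18 tip [-56.    0.1   2.9] tilt 20.0 Fbay [-1.1  0.2 -4.2] Mbay [ 0.06  0.74 -0.04] 0.02
d1.5 t 11.47 tip [-56.    0.1   1.4] tilt 20.0 Fbay [-1.5 -0.1 -3.8] Mbay [0.03 0.75 0.01] 0.0197
d0.0 t 11.78 tip [-56.    0.   -0.1] tilt 20.0 Fbay [-1.6 -0.2 -3.5] Mbay [-0.    0.71 -0.02] 0.02
d-1.5 t 12.07 tip [-56.    0.   -1.5] tilt 20.0 Fbay [-0.6  0.2 -2.9] Mbay [-0.01  0.72 -0.02] 0.0198
d-3.0 t 12.38 tip [-55.7  -0.3  -2. ] tilt 20.01 Fbay [-0.   2.9  4.2] Mbay [0.42 0.45 0.06] 0.0198
```

```bash
sed -i '$a BAYO=BAYO-frame(BAYYAW,SLOPE)@np.array([0,0,.0019])' h.py
python3 - <<'E'
from h import *
from bench import *
def go(x,h,tilt,v=.1):
    t,q=tool(*inbay(x,h,tilt));move_l(t,v,q)
go(-56,.8,20,.03);hold(.1);f0,_=rep("up")
x=-56
while x>-78:
    x-=2 if x>-66 else 1;go(x,.8,20,.04);hold(.05);f,_=rep("in%d"%x)
    if np.linalg.norm((f-f0))>7:break
s=get_image("side")["frame"];w=get_image("wrist")["frame"]
import cv2
cv2.imwrite("pics/h3.png",cv2.vconcat([w[60:340],cv2.resize(s[120:260,230:430],(560,320))]))
E
```

```text
up t 12.72 tip [-56.3   0.1   0.2] tilt 19.99 Fbay [-1.8 -0.9 -3.5] Mbay [-0.04  0.84  0.06] 0.0198
in-58 t 13.03 tip [-58.2   0.2   0.4] tilt 20.0 Fbay [-0.8 -0.8 -4.4] Mbay [ 0.01  0.75 -0.02] 0.0196
in-60 t 13.32 tip [-60.1   0.1   0.7] tilt 20.0 Fbay [-1.9 -0.4 -3.6] Mbay [ 0.08  0.74 -0.02] 0.0197
in-62 t 13.62 tip [-62.   -0.    0.8] tilt 20.0 Fbay [-0.6 -0.1 -4.1] Mbay [0.05 0.75 0.01] 0.0197
in-64 t 13.93 tip [-64.1  -0.    0.8] tilt 20.0 Fbay [-0.2 -0.4 -4.3] Mbay [0.03 0.71 0.04] 0.02
in-66 t 14.22 tip [-66.1   0.    0.8] tilt 20.0 Fbay [-1.4  0.3 -4. ] Mbay [-0.02  0.71  0.  ] 0.0198
in-67 t 14.53 tip [-67.    0.    0.8] tilt 20.0 Fbay [-2.3 -0.7 -3.8] Mbay [-0.    0.75  0.01] 0.02
in-68 t 14.82 tip [-68.   -0.    0.8] tilt 20.0 Fbay [-0.8 -0.9 -3.5] Mbay [0.05 0.75 0.02] 0.0193
in-69 t 15.12 tip [-69.    0.    0.8] tilt 20.0 Fbay [-1.2 -0.7 -2.6] Mbay [-0.    0.7   0.02] 0.0198
in-70 t 15.43 tip [-70.    0.    0.8] tilt 20.0 Fbay [-1.1  0.2 -3.5] Mbay [-0.01  0.7  -0.04] 0.0199
in-71 t 15.72 tip [-71.   -0.    0.8] tilt 20.0 Fbay [-1.1 -0.5 -4. ] Mbay [0.01 0.73 0.01] 0.0197
in-72 t 16.02 tip [-71.8  -0.    0.9] tilt 20.02 Fbay [ 0.7  0.3 -3.2] Mbay [ 0.01  0.47 -0.02] 0.0198
in-73 t 16.32 tip [-72.1  -0.1   1. ] tilt 20.08 Fbay [ 4.1  1.  -2.8] Mbay [ 0.07 -0.48  0.05] 0.02
in-74 t 16.62 tip [-72.3  -0.    1.1] tilt 20.16 Fbay [ 7.1  0.5 -3.6] Mbay [ 0.15 -1.07  0.03] 0.0195
```

View pics/h3.png

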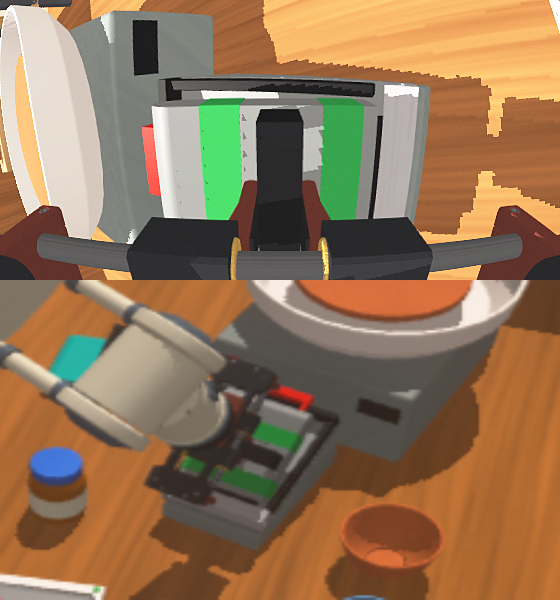

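The tongue is under the lip and touches the low wall (contact at tip x = -72.2, as predicted for a 20° tilt). Next I swing the heel down.

Run:
```python
from h import *
from bench import *
def go(tilt,v=.05,h=.3):
    t,q=tool(*inbay(-75.6+12*np.sin(np.radians(tilt)),h,tilt));move_l(t,v,q)
go(20);hold(.1);rep("back")
for a in [16,13,11,10,9,8,7,6,5]:
    go(a);hold(.05);f,tip=rep(f"a{a}")
    if np.linalg.norm(f)>30:break
```

```text
back t 17.07 tip [-71.9  -0.1   0.3] tilt 19.97 Fbay [ 0.1 -1.  -3.2] Mbay [0.04 0.35 0.02] 0.02
a16 t 17.38 tip [-72.5   0.1   0.2] tilt 16.0 Fbay [ 0.5 -0.3  0.2] Mbay [-0.03  0.34 -0.03] 0.0198
a13 t 17.68 tip [-73.   -0.    0.3] tilt 13.07 Fbay [ 0.7 -0.5 -1.2] Mbay [ 0.04  0.36 -0.03] 0.0201
a11 t 17.98 tip [-73.5  -0.    0.2] tilt 11.05 Fbay [ 0.4 -1.1 -0.9] Mbay [0.   0.3  0.03] 0.02
a10 t 18.28 tip [-73.8  -0.    0.2] tilt 10.0 Fbay [ 0.2 -0.4 -0.7] Mbay [-0.    0.35 -0.02] 0.0199
a9 t 18.58 tip [-74.2  -0.1   0.5] tilt 8.96 Fbay [-3.4  0.7  0.6] Mbay [ 0.03  0.57 -0.  ] 0.0198
a8 t 18.88 tip [-74.7  -0.3   1. ] tilt 7.92 Fbay [-5.5  1.   3.3] Mbay [0.19 0.5  0.14] 0.02
a7 t 19.18 tip [-74.9  -0.4   1.2] tilt 6.92 Fbay [-6.1  0.5  4. ] Mbay [0.18 0.57 0.04] 0.0197
a6 t 19.48 tip [-75.1  -0.4   1.1] tilt 5.92 Fbay [-4.5 -0.1  3. ] Mbay [0.1  0.67 0.04] 0.0199
a5 t 19.78 tip [-75.2  -0.4   0.9] tilt 4.93 Fbay [-5.5 -0.7  3.1] Mbay [ 0.05  0.79 -0.02] 0.0202
```

Run:
```python
from h import *
from bench import *
import cv2
def go(tilt,v=.05,h=.3):
    t,q=tool(*inbay(-75.6+12*np.sin(np.radians(tilt)),h,tilt));move_l(t,v,q)
for a,h in [(4,.3),(3,.2),(2,0),(1,0),(0,-.3),(-.7,-.5),(-1,-1.5)]:
    go(a,h=h);hold(.05);f,tip=rep(f"a{a}")
    if np.linalg.norm(f)>45:break
s=get_image("side")["frame"];w=get_image("wrist")["frame"]
cv2.imwrite("pics/h4.png",cv2.vconcat([w[60:340],cv2.resize(s[120:260,230:430],(560,320))]))
```

```text
a4 t 20.08 tip [-75.3  -0.3   0.7] tilt 3.93 Fbay [-4.2 -0.6  2.4] Mbay [0.01 0.92 0.01] 0.0198
a3 t 20.38 tip [-75.4  -0.3   0.3] tilt 2.93 Fbay [-3.9 -0.9  1.7] Mbay [-0.18  1.21  0.03] 0.0197
a2 t 20.68 tip [-75.4  -0.2   0. ] tilt 1.94 Fbay [-4.4 -2.6  1. ] Mbay [-0.29  1.39  0.  ] 0.0195
a1 t 20.98 tip [-75.2  -0.    0. ] tilt 1.0 Fbay [-2.9 -0.2  2.4] Mbay [-0.13  1.22  0.06] 0.0195
a0 t 21.28 tip [-75.3  -0.2   0.4] tilt 0.01 Fbay [-3.6 -1.1  4.7] Mbay [0.09 0.61 0.01] 0.0197
a-0.7 t 21.58 tip [-75.9  -0.3   1.4] tilt -0.74 Fbay [-5.9  3.  10. ] Mbay [0.41 0.65 0.02] 0.0199
a-1 t 21.88 tip [-76.2  -0.4   1.7] tilt -1.08 Fbay [-7.7  5.1 15. ] Mbay [ 0.85  0.87 -0.01] 0.02
```

View pics/h4.png

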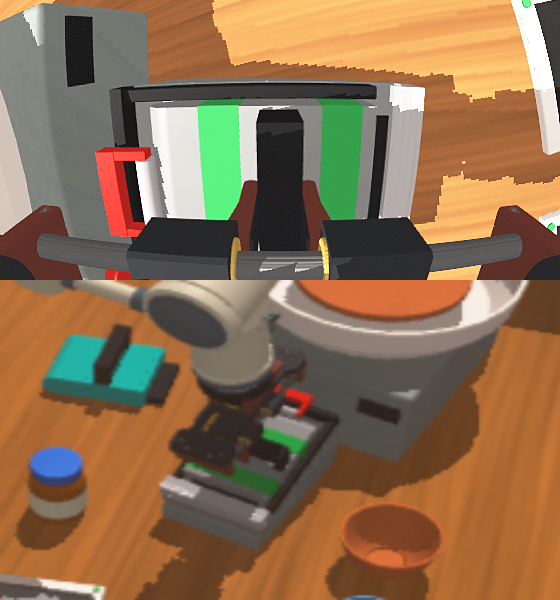

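Run:
```python
from h import *
from bench import *
import cv2,pickle
t,q=tool(*inbay(-76,0.3,0));move_l(t,.05,q);hold(.1);rep("relax")
gripper_open();hold(.1);rep("open")
n=frame(BAYYAW,SLOPE)[:,2]
move_l(t+.06*n,.1);move_l(t+.12*n+[0,-.02,0],.15);hold(.1);rep("away")
w=get_image("wrist");s=get_image("side");tp=get_image("top");pickle.dump((w,s,tp),open("w5.pkl","wb"))
Rb=frame(BAYYAW,SLOPE)
for nm,P,I in(("wrist",fcloud(w),w),("side",cloud(s),s),("top",cloud(tp),tp)):
    H=cv2.cvtColor(I["frame"],cv2.COLOR_BGR2HSV).astype(int);b=(P-BAYO)@Rb*1e3
    m=(abs(b[...,1])<45)&(abs(b[...,2]-30)<20)&(b[...,0]>-50)&(b[...,0]<55)&(abs(b[...,0])>22)
    g=m&(H[...,0]>45)&(H[...,0]<75)&(H[...,1]>90)
    k=b[g]
    if len(k)>50:
        A=np.c_[k[:,:2],np.ones(len(k))];c=np.linalg.lstsq(A,k[:,2],rcond=None)[0]
        print(nm,len(k),"tilt",np.degrees(c[0]).round(2),"roll",np.degrees(c[1]).round(2),"h at 0:",c[2].round(1),"x",np.percentile(k[:,0],[1,99]).round(1))
cv2.imwrite("pics/h5.png",cv2.vconcat([w["frame"][0:300],cv2.resize(s["frame"][120:260,230:430],(560,300))]))
```

```text
relax t 22.33 tip [-75.6   0.3   0.3] tilt 0.02 Fbay [-1.3  2.7  4.4] Mbay [0.41 0.45 0.02] 0.02
open t 23.57 tip [-76.   -0.    0.3] tilt -0.0 Fbay [ 0.2  0.1 -0.7] Mbay [0.02 0.09 0.  ] 0.0875
away t 25.02 tip [-94.7  -3.9 123.9] tilt 0.02 Fbay [-0.3 -0.5  0.7] Mbay [0.03 0.07 0.01] 0.0879
wrist 4175 tilt -0.03 roll 0.04 h at 0: 31.8 x [-44.5  42.3]
side 322 tilt -0.37 roll 0.12 h at 0: 32.9 x [-45.6  42.1]
top 263 tilt -0.29 roll 0.44 h at 0: 32.1 x [-33.4  40.8]
```

View pics/h5.png

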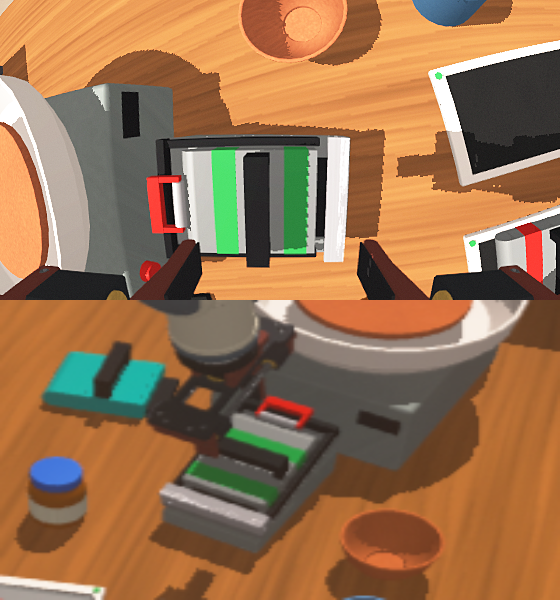

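```bash
python3 -c "
from bench import *
hold(.3);print(state()['time'],state()['ft_force']);job_done()"
```

```text
25.475 [ 0.07573561 -0.51926671 -0.16578949]
the job is handed in; nothing more can be done
```

I fitted the green-banded pack into the bay and handed the job in at 25.5 s; no verdict was given.

**What I did:** I gripped the pack by its handle and slid the tongue under the lip at 20° until it touched the low wall. I then swung the heel down past the catch with a light press (about 17 N at most), let go and backed off about 12 cm.

**Last checks:**
- **Flatness:** the pack lies flat to within 0.4° in all three views (wrist -0.03°, side -0.37°, top -0.29°). A heel still resting on the roller would show about 8°.
- **Catch:** the roller is visible over the heel. I never saw a clear force step when it snapped in, and I did not press again to confirm.
- **Surroundings:** the fingers were clear and the wrist force read about zero. In the parts of the last views I looked at, the red pack was on its plate and the bowl, jar, mug and turquoise look-alike looked undisturbed. The spatula was not checked again.

**Disagreements:**
- **Bay position:** the cameras put the bay along its slope up to about 4 mm apart, so I used a middle value and felt for contact. The low-wall contact then came within about 0.3 mm of where I expected it.
- **Pack height:** the pack's top read 32–33 mm above the floor instead of 30 mm. I put this down to a depth reading about 1 mm high and my floor contact being about 0.7 mm low.

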